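Shut and clip the squat pickling pot

TASK

Two lidded ceramic pots stand open: close only the squat wide one. With the fingertips push its hinged lid all the way down, then push its steel clip fully home over the lid's edge, and move clear. Only push: do not lift anything, leave the squat pot standing where it is, and leave the tall narrow pot open and the other things undisturbed.

Things in the scene. Friction and masses are not known exactly. Their poses are not given: they have to be found in the camera images.
- squat_pot: The squat, wide round pot to close: white ceramic, loose, about 2 kg, outside diameter 144 mm, rim 90 mm above its underside. Origin: centre of its underside; z up; its +x axis points to the lid hinge, its -x axis to the clip. A hard push slides it on the tiles.
- squat_hinge (a point): On the lid hinge axis of the squat pot: 80 mm along the pot's +x from its centre, 90 mm above its underside (rim height). The hinge axis runs along the pot's y. Axes as the pot's.
- squat_lid (a joint): Angle of the squat pot's lid in rad: 0 = shut on the rim, 1.25 to 1.75 at the start (standing up on the hinge side, over 1.57 leaning away from the pot), stops at 0 and 1.9. The hinge is stiff: the lid stays where it is left and must be pushed (1 to 4 N at the free edge) on its outer face all the way, first towards the pot, then down.
- squat_lid_edge (a point): Point on the squat lid's outer (upper) face at its free edge; 102 mm above the table when shut. The lid is a ceramic disc 148 mm across, 12 mm thick; its centre lies 80 mm and its free edge 154 mm from the hinge axis; the plane of its underside passes through that axis. A knob 28 mm wide stands 18 mm above the middle of its outer face.
- squat_clip (a joint): Angle of the squat pot's clip in rad: 0 = home (upright against the pot, its hook over the lid's edge), 0.35 to 0.6 at the start (leaning outwards), stops at 0 and 1.2. Its pivot, along the pot's y, lies 78 mm along the pot's -x from its centre and 54 mm above its underside. It stays where it is left; pushed from outside along the pot's +x, about 1 N at the bend moves it.
- squat_clip_bend (a point): Outer corner of the squat pot's clip, at the bend, middle of its width. The clip is a bent steel strip 36 mm wide and 4 mm thick: from the pivot it runs 54 mm up to the bend, then hooks 26 mm inwards.
- tall_pot: The tall, narrow pot of the same white ceramic, to be left alone: diameter 108 mm, rim 140 mm above its underside, its own lid standing open and clip leaning out. Origin: centre of its underside; +x towards its hinge.
- tall_lid_edge (a point): Free edge of the tall pot's open lid, outer face, up to about 260 mm above the table.
- tall_clip_bend (a point): Outer corner of the tall pot's clip at its bend.
- lower_jar: Lower of two stacked glass jars, diameter 84 mm, height 90 mm. Origin: centre of its underside.
- upper_jar: Upper of the two stacked glass jars, diameter 80 mm, height 85 mm, standing on the lower one. Origin: centre of its underside.
- funnel: Blue plastic funnel standing mouth down, 116 mm wide, 100 mm high. Origin: centre of its underside.
- ladle: Steel ladle lying down, bowl 84 mm wide, 30 mm high; the handle runs 230 mm along its -x. Origin: under the bowl.
- weight_stone: White ceramic pickling weight, a disc 90 mm across, 16 mm high. Origin: centre of its underside.
- spice_jar: Small amber spice jar, diameter 48 mm, height 100 mm. Origin: centre of its underside.

How it is judged:
By the outcome, as a careful person would: the job done as asked, in the order asked, and still so for the second after the job is handed in, with the robot touching nothing.
It also fails if it takes over 51 s, if anything falls off the work surface, if the arm or the gripper's body presses on something with over 40 N, if the wrist force passes 120 N, or if a joint passes its speed limit or range.

ROBOT

A 6-joint arm with a two-finger parallel gripper is mounted at the origin on the work surface. World frame = base frame: x ahead of the robot, y to its left, z up, the work surface at z = 0. Lengths are in mm, angles in rad, forces in N, time in s.
With the tool pointing down it reaches from about 275 to 750 mm from the base axis. Payload 10.2 kg.
Tool frame: the origin (TCP) lies between the finger pads; the fingertips stand 25 mm ahead of it and the grasp point (between the pads) lies 6 mm ahead of it; z points along the fingers, y is the line along which they close (so a half turn about z gives the same grasp; the last joint's range is limited). The gripper opens to 85 mm and grips with 20 to 120 N. Pads are 22 mm wide; open, the fingers measure 114 mm over their backs; the gripper's body (76 mm by 85 mm) begins 54 mm behind the grasp point. The pads swing forward as they close: fully open they stand 13 mm farther back than shut.
Start: joints at [0.915, 0.313, 1.498, -0, 1.331, -0.223], TCP at [220.206, 476.593, 256.294] pointing down, gripper open.
Joint ranges: [-2.94, 2.94], [-0.97, 2.17], [0.19, 2.56], [-1.23, 4.37], [0.02, 3.11], [-2.88, 2.88]. Speed limits (rad/s): [2.39, 2.39, 3.01, 3.14, 3.14, 3.14].

INTERFACE

Orientations are given as a unit quaternion [w, x, y, z].
In Python, from rig import ctrl, eyes, finish_job gives the robot as it stands.
- The arm moves only by the tool step_arm, never from a script. Its argument "increments" is a list of rows, each an object of numbers: "dx", "dy", "dz": the shift along the tool's x, y, z in units of 25 mm (1.0 is 25 mm); "wx", "wy", "wz": the turn, a rotation vector about the tool's x, y, z in units of 6 degrees (1.0 is 6 degrees). A call has 1 to 5 rows; each row shifts and turns the commanded pose from where the row before left it, along the tool's axes as they then stand; what a row does not reach is not made up. A row lasts 1/10 s, in which the tool goes at most 50 mm and 8.59 degrees, less where a joint would pass 70% of its speed; a pose out of reach is approached as far as the arm can. A call is refused whole if a number of a shift passes 1 or a number of a turn 1, either way. A call with a gripper value outside its range is refused whole. "fingers" is the finger opening in mm, from 0 to 85.4, set as the call begins (left out, the last holds). The fingers move at their own pace and stop on an object; "squeeze" is the grip in N (left out, the last holds). Time passes only in rows, so rows that do not move let the fingers close. It gives the time, the measured TCP pose, the force, the opening and the grip force at its end, in the units of the state.
- ctrl.sense(): the state, without advancing time (a new reading comes with each control period).
- eyes.capture(name): name is "scene" or "top"; returns a dict with "frame" (400x640x3 uint8, blue, green, red), "fx", "fy", "cx", "cy" (pixels), "R" (3x3) and "t" (3): a world point X has camera coordinates R X + t. Camera axes: x right, y down, z forward; pixel columns grow to the right and rows downward; lengths in mm; the calibration is good to about 2 mm. A picture is of the moment at which its call begins. There is no depth.
- finish_job(): hands the job in; it is judged then, once.
Trained networks look in the newest picture that a camera, given by its name, has taken for a name from the list of things; names that differ only in an ending like _2 or _b are one class to them, and where a whole thing is asked for, a point or a joint stands for the part that bears it (a point fixed in the world has none). Each returns a list of dicts, best first, with "p" (0 to 1); they miss things now and then, are a little off and sometimes report something else, mostly with a low value. They report only what shows in the picture. A call takes as long as a camera call.
- eyes.cut_out(camera, label): "mask" (400x640 bool, what is visible of it).
- eyes.landmark_of(camera, label): "point" ([x, y, z] in mm, in the coordinates of the camera as it stood for that picture, good to about 4 mm: a listed point, or the origin of a listed thing).
The state is a dict: "time_s": time; "joints": joint angles; "dq": joint speeds; "tau": joint torques, N m; "eef_pos": TCP position; "ee_rot": TCP orientation; "force": force on the tool from outside, world axes, zero at the start; "wrist_torque": the same for the moment, N m; "grip_width": opening from 0.0 (shut) to 1.0 (fully open); "grip_force": force on a finger pad.
Only numpy, scipy, OpenCV 4.12 (cv2) and the standard library are available. Lean on these libraries where they do the work, as an engineer would, in place of code of your own. Each camera call takes 0.05 s, during which the arm holds its last target. There are 200 camera calls.

## Working session

There is one attempt and no reset: what is moved stays moved. The work goes in short steps, Python scripts to look and compute and a tool call to move; the robot and the scene stay as the last step left them, time stands still between calls to the robot, and variables do not carry over. Pictures are saved under pics/ and viewed, at most 10 in all, crops included, and the job is handed in when it is done.

Besides the shell and the picture viewer there is one more tool, called after "Request:" in YAML: its name, and indented under it one key for each argument. step_arm: Moves the arm, as the interface text tells. Its arguments: {"type":"object","properties":{"increments":{"type":"array"},"fingers":{"type":"number"},"squeeze":{"type":"number"}},"required":["increments"]}

```bash
mkdir -p pics; cat > h.py <<'E'
import numpy as np, cv2
from rig import ctrl, eyes, finish_job
def look(cam,labels,n=None):
    c=eyes.capture(cam); R=np.array(c["R"]);t=np.array(c["t"])
    if n: cv2.imwrite("pics/"+n,c["frame"])
    for l in labels:
        for d in eyes.landmark_of(cam,l)[:2]:
            p=np.array(d["point"]); w=R.T@(p-t)
            print(cam,l,round(d["p"],2),w.round(0),"px",int(c["fx"]*p[0]/p[2]+c["cx"]),int(c["fy"]*p[1]/p[2]+c["cy"]))
    return c
E
python3 - <<'E'
from h import *
L=["squat_pot","squat_hinge","squat_lid_edge","squat_clip_bend","tall_pot","tall_lid_edge","tall_clip_bend","lower_jar","funnel","ladle","weight_stone","spice_jar"]
a=look("scene",L); b=look("top",L)
cv2.imwrite("pics/a.png",a["frame"]);cv2.imwrite("pics/b.png",b["frame"])
s=ctrl.sense(); print(s)
E
```

```text
scene squat_pot 0.88 [509. 175.  -0.] px 338 195
scene squat_hinge 0.6 [488. 256.  92.] px 347 164
scene squat_lid_edge 0.65 [483. 285. 240.] px 352 127
scene squat_clip_bend 0.58 [534.  70. 101.] px 325 191
scene tall_pot 0.96 [ 545. -159.   -3.] px 284 250
scene tall_lid_edge 0.58 [ 547. -111.  257.] px 289 183
scene tall_clip_bend 0.43 [ 533. -244.  151.] px 258 229
scene lower_jar 0.68 [785.  -5.   6.] px 369 255
scene funnel 0.69 [667. 441.   4.] px 410 177
scene ladle 0.79 [ 754. -185.    1.] px 327 285
scene ladle 0.33 [783.  -8.  92.] px 369 237
scene weight_stone 0.58 [ 423. -451.    1.] px 191 284
scene spice_jar 0.46 [428. 476.  -1.] px 367 153
top squat_pot 0.64 [505. 173.   1.] px 273 231
top squat_pot 0.42 [ 551. -113.  256.] px 361 214
top squat_hinge 0.82 [490. 253.  90.] px 246 234
top squat_lid_edge 0.95 [482. 286. 242.] px 226 236
top squat_lid_edge 0.34 [ 537. -244.  148.] px 397 221
top squat_clip_bend 0.64 [780.  -8.  90.] px 325 150
top squat_clip_bend 0.59 [524.  68.  98.] px 301 224
top tall_pot 0.75 [ 544. -163.    4.] px 366 221
top tall_lid_edge 0.84 [ 554
[... 375 characters left out ...]
1.3, 'joints': array([ 9.14589184e-01,  3.12885293e-01,  1.49768212e+00, -9.73748210e-06,
        1.33098942e+00, -2.23397586e-01]), 'dq': array([-1.87370860e-03,  8.36201308e-04,  3.88656798e-05, -1.93639076e-03,
        9.88753017e-04, -1.60645413e-03]), 'tau': array([-4.83947297e-04, -4.12160790e+01, -2.59900707e+01, -2.05219740e-04,
        4.35385327e-04, -1.12057290e-05]), 'eef_pos': array([220.21738754, 476.59567093, 256.30844259]), 'ee_rot': array([1.19046777e-05, 2.14718523e-01, 9.76675973e-01, 1.41918747e-05]), 'force': array([ 1.0327778 , -0.43622973, -0.26981383]), 'wrist_torque': array([-0.01383981,  0.00501866, -0.05510858]), 'grip_force': 0.0, 'grip_width': 1.0000853650226098}
```

View pics/a.png

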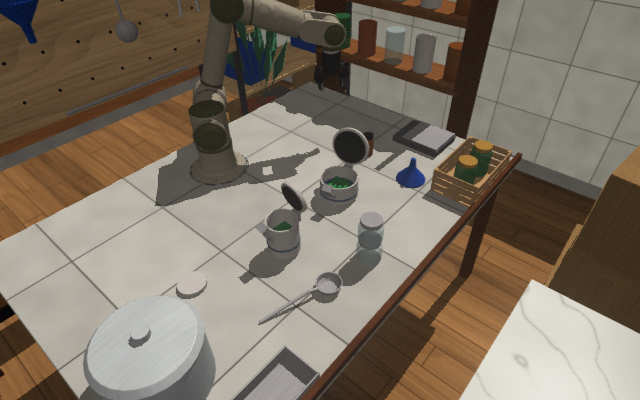

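View pics/b.png

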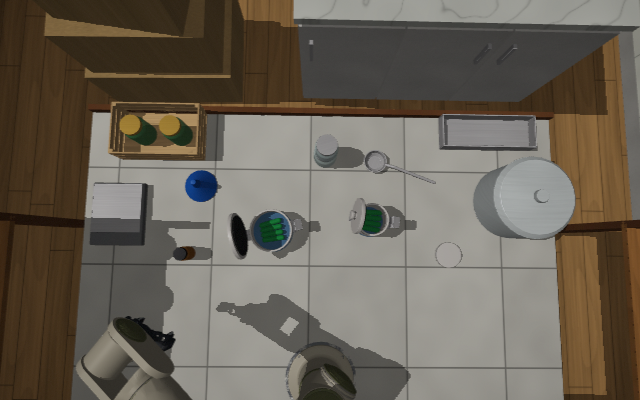

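The networks agree with the pictures. The squat pot is at (507,174), seen at about px (273,231) in the top view. Its hinge is towards u=(-0.215,0.977), the lid stands at about 1.70 rad and the clip leans at about 0.55 rad, towards the tall pot. I'll close the fingers, line tool x up with u, then go behind the lid.

Request:
step_arm:
  increments:
    - {"wz":1}
    - {"wz":1}
    - {"wz":1}
    - {"wz":1}
    - {"wz":1}
  fingers: 0
  squeeze: 40

```text
invalid input at $.increments[0]: expected keys dx, dy, dz, wx, wy, wz
```

Request:
step_arm:
  increments:
    - {"wz":1}
    - {"wz":1}
    - {"wz":1}
    - {"wz":0.8}
    - {}

```text
invalid input at $.increments[0]: expected keys dx, dy, dz, wx, wy, wz
```

Request:
step_arm:
  increments:
    - {"dx":0,"dy":0,"dz":0,"wx":0,"wy":0,"wz":1}
    - {"dx":0,"dy":0,"dz":0,"wx":0,"wy":0,"wz":1}
    - {"dx":0,"dy":0,"dz":0,"wx":0,"wy":0,"wz":1}
    - {"dx":0,"dy":0,"dz":0,"wx":0,"wy":0,"wz":1}
    - {"dx":0,"dy":0,"dz":0,"wx":0,"wy":0,"wz":1}
  fingers: 0
  squeeze: 40

```text
time_s: 1.8
eef_pos: [220.2, 476.6, 256.3]
ee_rot: [-0.0, 0.462, 0.887, -0.0]
force: [-0.2, 0.7, 0.3]
grip_width: 0.144
grip_force: 0.0
```

Request:
step_arm:
  increments:
    - {"dx":0,"dy":0,"dz":0,"wx":0,"wy":0,"wz":1}
    - {"dx":0,"dy":0,"dz":0,"wx":0,"wy":0,"wz":1}
    - {"dx":0,"dy":0,"dz":0,"wx":0,"wy":0,"wz":1}
    - {"dx":0,"dy":0,"dz":0,"wx":0,"wy":0,"wz":0.8}
    - {"dx":0,"dy":0,"dz":0,"wx":0,"wy":0,"wz":0}

```text
time_s: 2.3
eef_pos: [220.2, 476.6, 256.3]
ee_rot: [0.0, 0.627, 0.779, 0.0]
force: [0.5, -0.4, 0.6]
grip_width: -0.004
grip_force: 0.0
```

Request:
step_arm:
  increments:
    - {"dx":-0.6,"dy":1,"dz":0,"wx":0,"wy":0,"wz":0}
    - {"dx":-0.8,"dy":1,"dz":0,"wx":0,"wy":0,"wz":0}
    - {"dx":-0.9,"dy":1,"dz":0,"wx":0,"wy":0,"wz":0}
    - {"dx":-0.9,"dy":1,"dz":0,"wx":0,"wy":0,"wz":0}
    - {"dx":-0.9,"dy":1,"dz":0,"wx":0,"wy":0,"wz":0}

```text
time_s: 2.8
eef_pos: [365.4, 402.5, 256.3]
ee_rot: [-0.0, 0.626, 0.78, 0.0]
force: [0.5, 0.1, -0.1]
grip_width: 0.002
grip_force: 0.0
```

Request:
step_arm:
  increments:
    - {"dx":-0.9,"dy":1,"dz":0,"wx":0,"wy":0,"wz":0}
    - {"dx":-0.9,"dy":1,"dz":0,"wx":0,"wy":0,"wz":0}
    - {"dx":-0.9,"dy":1,"dz":0,"wx":0,"wy":0,"wz":0}
    - {"dx":-0.8,"dy":0.6,"dz":0.4,"wx":0,"wy":0,"wz":0}
    - {"dx":0,"dy":0,"dz":0.4,"wx":0,"wy":0,"wz":0}

```text
time_s: 3.3
eef_pos: [473.0, 335.3, 235.7]
ee_rot: [0.0, 0.627, 0.779, -0.0]
force: [-0.3, 1.0, -0.9]
grip_width: 0.003
grip_force: 0.0
```

```bash
cat >> h.py <<'E'
def both(n=2):
    for k in range(n):
        for c in("scene","top"): look(c,["squat_pot","squat_hinge","squat_lid_edge","squat_clip_bend"])
E
python3 -c "
from h import *
both(1);print(ctrl.sense()['eef_pos'])
cv2.imwrite('pics/c.png',cv2.resize(look('scene',[])['frame'][90:250,260:460],None,fx=4,fy=3.75))"
```

```text
scene squat_pot 0.75 [508. 172.   1.] px 337 195
scene squat_pot 0.2 [ 424. -448.    1.] px 192 283
scene squat_hinge 0.79 [489. 254.  92.] px 347 164
scene squat_lid_edge 0.69 [483. 287. 241.] px 352 127
top squat_pot 0.68 [506. 175.   2.] px 272 230
top squat_hinge 0.85 [488. 257.  92.] px 245 235
top squat_lid_edge 0.95 [482. 285. 242.] px 226 236
top squat_clip_bend 0.63 [528.  71.  95.] px 301 223
[470.75394947 337.56706012 236.680443  ]
```

View pics/c.png

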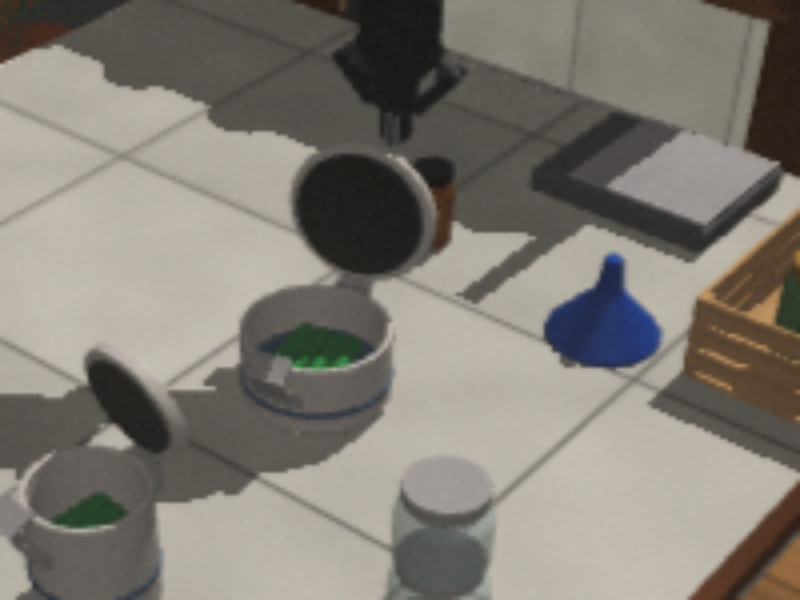

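The fingertips are behind the lid's outer face and centred on it (crop px ~(395,130), lid top ~(365,160)). Now I'll push towards the pot.

Request:
step_arm:
  increments:
    - {"dx":-0.8,"dy":0,"dz":-0.3,"wx":0,"wy":0,"wz":0}
    - {"dx":-0.6,"dy":0,"dz":0,"wx":0,"wy":0,"wz":0}
    - {"dx":-0.4,"dy":0,"dz":0,"wx":0,"wy":0,"wz":0}
    - {"dx":-0.3,"dy":0,"dz":0,"wx":0,"wy":0,"wz":0}
    - {"dx":-0.3,"dy":0,"dz":0,"wx":0,"wy":0,"wz":0}

```text
time_s: 4.35
eef_pos: [483.9, 278.3, 243.8]
ee_rot: [-0.0, 0.627, 0.779, 0.0]
force: [-0.4, 1.6, 1.6]
grip_width: -0.001
grip_force: 1.0
```

Request:
step_arm:
  increments:
    - {"dx":-0.45,"dy":0,"dz":0,"wx":0,"wy":0,"wz":0}
    - {"dx":-0.45,"dy":0,"dz":0,"wx":0,"wy":0,"wz":0}
    - {"dx":-0.45,"dy":0,"dz":0.05,"wx":0,"wy":0,"wz":0}
    - {"dx":-0.45,"dy":0,"dz":0.1,"wx":0,"wy":0,"wz":0}
    - {"dx":-0.45,"dy":0,"dz":0.15,"wx":0,"wy":0,"wz":0}

```text
time_s: 4.85
eef_pos: [496.3, 222.6, 236.2]
ee_rot: [0.0, 0.627, 0.779, 0.0]
force: [0.7, 0.9, 1.5]
grip_width: -0.001
grip_force: 0.9
```

```bash
python3 -c "
from h import *
both(1);s=ctrl.sense();p=s['eef_pos'];u=np.array([-.215,.977]);print(p,s['force'],'r',(p[:2]-[488.5,255])@u)"
```

```text
scene squat_pot 0.82 [510. 174.   2.] px 338 195
scene squat_pot 0.5 [663. 439.   0.] px 409 178
scene squat_hinge 0.75 [487. 254.  90.] px 347 165
scene squat_lid_edge 0.84 [502. 202. 236.] px 342 140
scene squat_clip_bend 0.62 [529.  69.  98.] px 324 191
top squat_pot 0.56 [504. 173.  -0.] px 273 231
top squat_pot 0.16 [ 547. -164.    3.] px 367 220
top squat_lid_edge 0.35 [780. -11.  91.] px 326 150
top squat_clip_bend 0.56 [526.  70. 100.] px 301 224
top squat_clip_bend 0.56 [781. -10.  -2.] px 325 156
[495.89418054 223.9207767  236.30010033] [-0.4607162  -0.14264566 -0.56813326] r -31.954149985945133
```

Request:
step_arm:
  increments:
    - {"dx":-0.46,"dy":0,"dz":0.11,"wx":0,"wy":0,"wz":0}
    - {"dx":-0.4,"dy":0,"dz":0.2,"wx":0,"wy":0,"wz":0}
    - {"dx":-0.4,"dy":0,"dz":0.25,"wx":0,"wy":0,"wz":0}
    - {"dx":-0.36,"dy":0,"dz":0.28,"wx":0,"wy":0,"wz":0}
    - {"dx":-0.34,"dy":0,"dz":0.3,"wx":0,"wy":0,"wz":0}

```text
time_s: 5.85
eef_pos: [506.8, 174.7, 207.2]
ee_rot: [0.0, 0.627, 0.779, 0.0]
force: [1.2, 1.1, 1.4]
grip_width: -0.002
grip_force: 0.6
```

Request:
step_arm:
  increments:
    - {"dx":-0.32,"dy":0,"dz":0.34,"wx":0,"wy":0,"wz":0}
    - {"dx":-0.28,"dy":0,"dz":0.36,"wx":0,"wy":0,"wz":0}
    - {"dx":-0.24,"dy":0,"dz":0.4,"wx":0,"wy":0,"wz":0}
    - {"dx":-0.22,"dy":0,"dz":0.4,"wx":0,"wy":0,"wz":0}
    - {"dx":-0.18,"dy":0,"dz":0.4,"wx":0,"wy":0,"wz":0}

```text
time_s: 6.35
eef_pos: [513.1, 145.2, 159.3]
ee_rot: [-0.0, 0.627, 0.779, -0.0]
force: [1.1, 0.5, 0.5]
grip_width: 0.002
grip_force: 0.4
```

```bash
cat >> h.py <<'E'
def st():
    s=ctrl.sense();p=s['eef_pos'];u=np.array([-.215,.977]);print(p.round(1),s['force'].round(1),'r',(p[:2]-[488.5,255])@u,'zc',p[2]-115)
E
python3 -c "
from h import *
both(1);st()"
```

```text
scene squat_pot 0.95 [508. 175.  -1.] px 338 195
scene squat_hinge 0.76 [488. 257.  92.] px 347 164
scene squat_lid_edge 0.67 [522. 110. 139.] px 330 176
scene squat_clip_bend 0.59 [529.  69.  99.] px 324 191
top squat_pot 0.74 [504. 174.  -1.] px 273 231
top squat_hinge 0.55 [488. 257.  91.] px 245 235
top squat_clip_bend 0.4 [525.  71.  97.] px 301 224
[513.2 145.7 160.6] [-0.2 -0.7 -0.7] r -112.08846659953574 zc 45.56853322583467
```

Request:
step_arm:
  increments:
    - {"dx":-0.12,"dy":0,"dz":0.36,"wx":0,"wy":0,"wz":0}
    - {"dx":-0.08,"dy":0,"dz":0.36,"wx":0,"wy":0,"wz":0}
    - {"dx":-0.04,"dy":0,"dz":0.32,"wx":0,"wy":0,"wz":0}
    - {"dx":0,"dy":0,"dz":0.2,"wx":0,"wy":0,"wz":0}
    - {"dx":0,"dy":0,"dz":0.05,"wx":0,"wy":0,"wz":0}

```text
time_s: 7.35
eef_pos: [514.1, 139.6, 127.1]
ee_rot: [-0.001, 0.627, 0.779, -0.001]
force: [-0.5, -0.9, 0.5]
grip_width: -0.0
grip_force: 0.3
```

Request:
step_arm:
  increments:
    - {"dx":0,"dy":0,"dz":0.05,"wx":0,"wy":0,"wz":0}
    - {"dx":0,"dy":0,"dz":0.05,"wx":0,"wy":0,"wz":0}
    - {"dx":0,"dy":0,"dz":0,"wx":0,"wy":0,"wz":0}

```text
time_s: 7.65
eef_pos: [514.3, 139.7, 126.9]
ee_rot: [0.0, 0.626, 0.779, -0.0]
force: [-6.6, -2.3, 12.7]
grip_width: 0.004
grip_force: 6.6
```

Shut: fingertips at z=102 with 12.7 N back. Now up and over to outside the clip.

Request:
step_arm:
  increments:
    - {"dx":0,"dy":0,"dz":-0.4,"wx":0,"wy":0,"wz":0}
    - {"dx":0,"dy":0,"dz":-0.8,"wx":0,"wy":0,"wz":0}
    - {"dx":0,"dy":0,"dz":-0.9,"wx":0,"wy":0,"wz":0}
    - {"dx":-0.5,"dy":0,"dz":-0.5,"wx":0,"wy":0,"wz":0}
    - {"dx":-0.9,"dy":0,"dz":0,"wx":0,"wy":0,"wz":0}

```text
time_s: 8.15
eef_pos: [522.7, 105.3, 192.6]
ee_rot: [0.002, 0.626, 0.78, 0.001]
force: [-0.6, -0.5, -0.1]
grip_width: 0.002
grip_force: 0.0
```

Request:
step_arm:
  increments:
    - {"dx":-0.9,"dy":0,"dz":0,"wx":0,"wy":0,"wz":0}
    - {"dx":-0.9,"dy":0,"dz":0,"wx":0,"wy":0,"wz":0}
    - {"dx":-0.9,"dy":0,"dz":0,"wx":0,"wy":0,"wz":0}
    - {"dx":-0.5,"dy":0,"dz":0,"wx":0,"wy":0,"wz":0}
    - {"dx":0,"dy":0,"dz":0,"wx":0,"wy":0,"wz":0}

```text
time_s: 8.65
eef_pos: [539.4, 25.9, 190.5]
ee_rot: [0.0, 0.627, 0.779, -0.0]
force: [0.2, 0.1, 0.8]
grip_width: -0.001
grip_force: 0.0
```

```bash
python3 -c "
from h import *
both(2);st()
cv2.imwrite('pics/d.png',cv2.resize(look('scene',[])['frame'][90:250,260:460],None,fx=4,fy=3.75))"
```

```text
scene squat_pot 0.71 [507. 176.   2.] px 338 194
scene squat_pot 0.59 [ 532. -244.  152.] px 258 229
scene squat_hinge 0.61 [488. 255.  93.] px 347 164
scene squat_hinge 0.49 [425. 476.   1.] px 366 152
scene squat_lid_edge 0.89 [524. 102.  99.] px 329 186
scene squat_clip_bend 0.42 [528.  71.  99.] px 324 190
top squat_pot 0.91 [509. 171.   0.] px 274 230
top squat_hinge 0.69 [489. 258.  88.] px 245 234
top squat_hinge 0.36 [663. 441.   1.] px 200 186
top squat_lid_edge 0.65 [522. 101. 101.] px 292 225
top squat_clip_bend 0.7 [504. 172.   0.] px 273 231
scene squat_pot 0.75 [524. 104.  99.] px 329 185
scene squat_pot 0.6 [509. 175.   1.] px 338 195
scene squat_hinge 0.67 [491. 257.  89.] px 348 165
scene squat_lid_edge 0.89 [525. 104. 101.] px 329 185
scene squat_clip_bend 0.52 [ 533. -247.  151.] px 257 230
scene squat_clip_bend 0.51 [531.  74.  99.] px 325 191
top squat_pot 0.9 [508. 170.   2.] px 274 230
top squat_hinge 0.9 [488. 257.  89.] px 245 235
top squat_lid_edge 0.77 [524. 103. 103.] px 291 224
[539.1  27.4 190.5] [ 0.4  0.5 -0.8] r -233.28585526627347 zc 75.52755635749813
```

View pics/d.png

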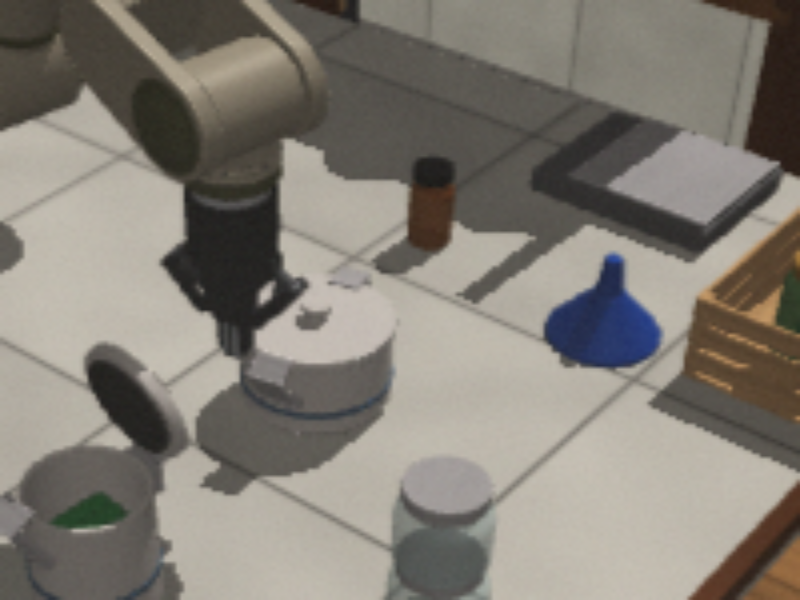

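The lid is flat on the pot (crop px ~(320,330)) and the clip is still leaning out at ~(270,370). The tall pot is untouched. Next: lower outside the clip and push.

Request:
step_arm:
  increments:
    - {"dx":0,"dy":0,"dz":0.8,"wx":0,"wy":0,"wz":0}
    - {"dx":0,"dy":0,"dz":0.8,"wx":0,"wy":0,"wz":0}
    - {"dx":0,"dy":0,"dz":0.8,"wx":0,"wy":0,"wz":0}
    - {"dx":0,"dy":0,"dz":0.6,"wx":0,"wy":0,"wz":0}
    - {"dx":0.4,"dy":0,"dz":0,"wx":0,"wy":0,"wz":0}

```text
time_s: 10.2
eef_pos: [536.2, 36.8, 113.8]
ee_rot: [-0.001, 0.627, 0.779, -0.001]
force: [0.2, 0.7, 0.3]
grip_width: -0.0
grip_force: 0.0
```

Request:
step_arm:
  increments:
    - {"dx":0.4,"dy":0,"dz":0,"wx":0,"wy":0,"wz":0}
    - {"dx":0.4,"dy":0,"dz":0,"wx":0,"wy":0,"wz":0}
    - {"dx":0.3,"dy":0,"dz":0,"wx":0,"wy":0,"wz":0}
    - {"dx":0.3,"dy":0,"dz":0,"wx":0,"wy":0,"wz":0}
    - {"dx":0.2,"dy":0,"dz":0,"wx":0,"wy":0,"wz":0}

```text
time_s: 10.7
eef_pos: [528.4, 76.9, 116.0]
ee_rot: [0.0, 0.626, 0.78, 0.0]
force: [0.7, -1.3, 0.2]
grip_width: 0.002
grip_force: 0.5
```

```bash
python3 -c "
from h import *
both(1);st()"
```

```text
scene squat_pot 0.68 [505. 175.   0.] px 337 194
scene squat_pot 0.43 [489. 253.  92.] px 347 164
scene squat_hinge 0.52 [665. 439.   2.] px 409 178
scene squat_lid_edge 0.81 [525. 103.  97.] px 329 186
scene squat_clip_bend 0.62 [526.  90. 104.] px 327 187
top squat_pot 0.86 [505. 173.  -1.] px 273 231
top squat_hinge 0.96 [490. 253.  90.] px 246 234
top squat_lid_edge 0.98 [518. 106.  99.] px 290 226
top squat_clip_bend 0.68 [781. -10.  87.] px 325 150
[528.4  76.  115.5] [-0.7  0.5  0.5] r -183.44236733108937 zc 0.4775323842095247
```

Request:
step_arm:
  increments:
    - {"dx":0.12,"dy":0,"dz":0,"wx":0,"wy":0,"wz":0}
    - {"dx":0.1,"dy":0,"dz":0,"wx":0,"wy":0,"wz":0}
    - {"dx":0.06,"dy":0,"dz":0,"wx":0,"wy":0,"wz":0}
    - {"dx":0.04,"dy":0,"dz":0,"wx":0,"wy":0,"wz":0}
    - {"dx":0.0,"dy":0,"dz":0,"wx":0,"wy":0,"wz":0}

```text
time_s: 11.7
eef_pos: [526.6, 84.2, 115.5]
ee_rot: [-0.0, 0.627, 0.779, 0.0]
force: [-0.1, 0.2, -0.2]
grip_width: -0.003
grip_force: 0.0
```

Request:
step_arm:
  increments:
    - {"dx":0.04,"dy":0,"dz":0,"wx":0,"wy":0,"wz":0}
    - {"dx":0.04,"dy":0,"dz":0,"wx":0,"wy":0,"wz":0}
    - {"dx":0.0,"dy":0,"dz":0,"wx":0,"wy":0,"wz":0}

```text
time_s: 12.0
eef_pos: [526.2, 86.1, 115.5]
ee_rot: [-0.0, 0.627, 0.779, 0.0]
force: [0.2, -1.1, 0.2]
grip_width: -0.003
grip_force: 0.0
```

Request:
step_arm:
  increments:
    - {"dx":0.04,"dy":0,"dz":0,"wx":0,"wy":0,"wz":0}
    - {"dx":0,"dy":0,"dz":0,"wx":0,"wy":0,"wz":0}

```text
time_s: 12.2
eef_pos: [526.0, 86.9, 115.6]
ee_rot: [0.0, 0.627, 0.779, -0.0]
force: [0.2, -0.7, 0.2]
grip_width: -0.002
grip_force: 0.7
```

Request:
step_arm:
  increments:
    - {"dx":0.04,"dy":0,"dz":0,"wx":0,"wy":0,"wz":0}
    - {"dx":0,"dy":0,"dz":0,"wx":0,"wy":0,"wz":0}

```text
time_s: 12.4
eef_pos: [526.0, 87.1, 115.6]
ee_rot: [0.001, 0.627, 0.779, -0.001]
force: [0.8, -7.4, -0.5]
grip_width: 0.001
grip_force: 3.3
```

```bash
python3 -c "
from h import *
both(2);st()
cv2.imwrite('pics/e.png',cv2.resize(look('scene',[])['frame'][150:230,290:390],None,fx=7,fy=7))"
```

```text
scene squat_pot 0.72 [506. 174.   2.] px 337 194
scene squat_hinge 0.69 [ 422. -448.    0.] px 191 283
scene squat_hinge 0.67 [488. 255.  92.] px 347 164
scene squat_lid_edge 0.58 [525. 104. 101.] px 329 185
scene squat_lid_edge 0.35 [508. 174.  -3.] px 338 195
scene squat_clip_bend 0.64 [526.  99. 110.] px 328 184
scene squat_clip_bend 0.23 [783.  -6.   1.] px 368 256
top squat_pot 0.9 [505. 176.   1.] px 272 230
top squat_hinge 0.78 [488. 256.  89.] px 245 235
top squat_lid_edge 0.62 [519. 103. 106.] px 291 226
top squat_lid_edge 0.51 [507. 170.  -5.] px 274 230
scene squat_pot 0.73 [507. 173.   1.] px 337 195
scene squat_hinge 0.57 [492. 253.  93.] px 347 165
scene squat_lid_edge 0.87 [524. 103. 102.] px 329 185
scene squat_clip_bend 0.45 [525.  97. 107.] px 328 185
scene squat_clip_bend 0.24 [426. 476.   1.] px 366 152
top squat_pot 0.78 [506. 176.  -0.] px 272 230
top squat_pot 0.61 [ 545. -161.    1.] px 366 220
top squat_hinge 0.82 [491. 255.  89.] px 246 234
top squat_lid_edge 0.6 [520. 103. 102.] px 291 226
[526.   87.1 115.6] [ 2.1 -7.1 -0.7] r -172.1116274009304 zc 0.5605228066004173
```

View pics/e.png

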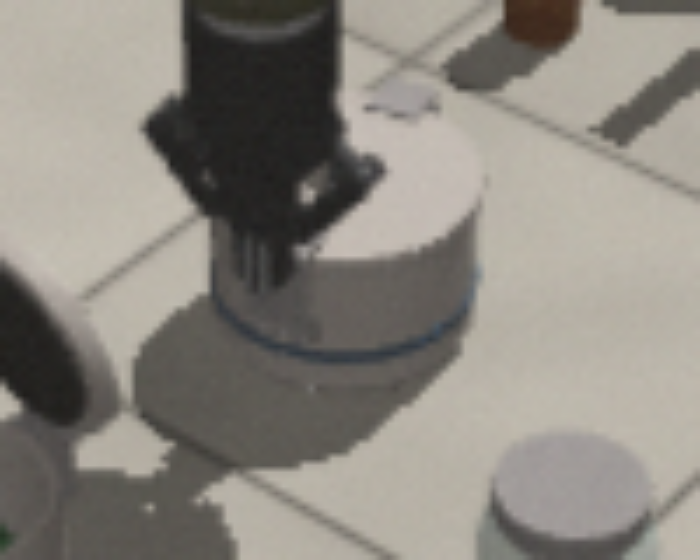

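The clip has hit its stop: 7 N at the expected position, bend at z≈108. In the crop the fingers touch it at ~(265,270). Backing off to check.

Request:
step_arm:
  increments:
    - {"dx":-0.5,"dy":0,"dz":0,"wx":0,"wy":0,"wz":0}
    - {"dx":-0.8,"dy":0,"dz":0,"wx":0,"wy":0,"wz":0}
    - {"dx":-0.8,"dy":0,"dz":-0.5,"wx":0,"wy":0,"wz":0}
    - {"dx":0,"dy":0,"dz":-1,"wx":0,"wy":0,"wz":0}
    - {"dx":0,"dy":0,"dz":-1,"wx":0,"wy":0,"wz":0}

```text
time_s: 13.95
eef_pos: [537.0, 35.6, 178.5]
ee_rot: [-0.001, 0.627, 0.779, -0.0]
force: [-0.0, -1.5, -0.1]
grip_width: 0.001
grip_force: 0.0
```

Request:
step_arm:
  increments:
    - {"dx":0,"dy":0,"dz":-1,"wx":0,"wy":0,"wz":0}
    - {"dx":0,"dy":-1,"dz":-1,"wx":0,"wy":0,"wz":0}
    - {"dx":0,"dy":-1,"dz":-1,"wx":0,"wy":0,"wz":0}
    - {"dx":0,"dy":-1,"dz":0,"wx":0,"wy":0,"wz":0}
    - {"dx":0,"dy":0,"dz":0,"wx":0,"wy":0,"wz":0}

```text
time_s: 14.45
eef_pos: [462.3, 20.0, 253.9]
ee_rot: [0.0, 0.627, 0.779, 0.0]
force: [-0.3, 0.1, 0.1]
grip_width: 0.003
grip_force: 0.0
```

```bash
python3 -c "
from h import *
both(2);st()
for l in ['tall_pot','tall_lid_edge','tall_clip_bend']: look('top',[l])
cv2.imwrite('pics/f.png',cv2.resize(look('scene',[])['frame'][120:260,260:420],None,fx=5,fy=4.2))"
```

```text
scene squat_pot 0.64 [509. 174.   1.] px 338 195
scene squat_hinge 0.79 [488. 253.  88.] px 347 165
scene squat_lid_edge 0.98 [525. 105. 103.] px 330 185
scene squat_lid_edge 0.29 [785. -11.  88.] px 369 239
scene squat_clip_bend 0.49 [525.  99. 104.] px 328 185
top squat_pot 0.89 [502. 171.   1.] px 273 231
top squat_hinge 0.82 [489. 253.  90.] px 246 234
top squat_lid_edge 0.6 [519. 104. 101.] px 291 226
top squat_lid_edge 0.52 [781. -10.  87.] px 325 150
top squat_clip_bend 0.4 [519.  95. 108.] px 293 226
scene squat_pot 0.9 [508. 172.   3.] px 337 195
scene squat_hinge 0.82 [490. 254.  91.] px 347 165
scene squat_lid_edge 0.47 [ 550. -110.  256.] px 290 183
scene squat_clip_bend 0.6 [525.  99. 108.] px 328 184
top squat_pot 0.86 [505. 171.   2.] px 274 230
top squat_hinge 0.69 [488. 253.  90.] px 246 235
top squat_hinge 0.67 [520. 105. 101.] px 290 225
top squat_lid_edge 0.85 [520. 104. 102.] px 291 225
top squat_lid_edge 0.63 [ 759. -189.    0.] px 373 162
top squat_clip_bend 0.4 [523.  96. 104.] px 293 225
[463.8  20.5 253.1] [-0.3  0.3  0.3] r -223.76779312105793 zc 138.06516727639928
top tall_pot 0.55 [ 545. -163.    3.] px 366 220
top tall_lid_edge 0.55 [ 552. -112.  254.] px 361 214
top tall_clip_bend 0.57 [ 539. -249.  149.] px 399 220
```

View pics/f.png

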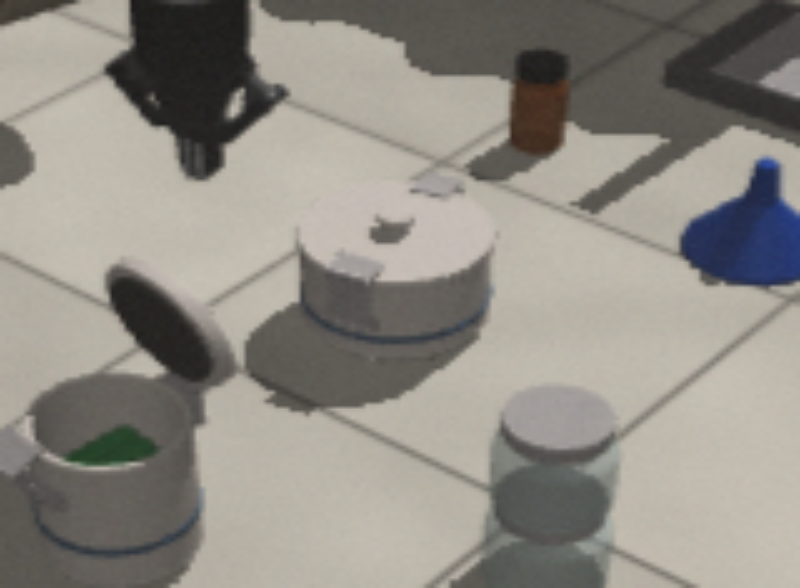

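The picture shows the lid flat and the clip's hook over its edge (~(355,265)). The tall pot is open and untouched, and the arm is clear.

```bash
python3 -c "
from rig import finish_job
print(finish_job())"
```

```text
the job is handed in; nothing more can be done
None
```

The squat pot's lid is shut and its clip is home over the lid's edge; the pot did not visibly move, the tall pot is still open, the arm is clear, and the job is handed in at about 15 s of the 51 s limit.

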